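# Swap the flask in the sliding-door case

### The arm

A 6-joint arm with a two-finger parallel gripper is mounted at the origin on the work surface. World frame = base frame: x ahead of the robot, y to its left, z up, the work surface at z = 0. Lengths are in m, angles in rad, forces in N, time in s.
With the tool pointing down it reaches from about 0.425 to 0.95 m from the base axis. Payload 14.7 kg.
Tool frame: the origin (TCP) lies on the centre line of the jaws, within the pads' length; the fingertips stand 11 mm ahead of it and the grasp point (between the pads) lies 8 mm behind it; z points along the fingers, y is the direction in which the jaws open and shut (so a half turn about z gives the same grasp; the last joint's range is limited). The gripper opens to 85 mm and grips with 20 to 120 N. Pads are 22 mm wide; open, the fingers measure 114 mm over their backs; the gripper's body (76 mm by 85 mm) begins 54 mm behind the grasp point. The pads swing forward as they close: fully open they stand 13 mm farther back than shut.
Start: joints at [1.104, 0.48, 1.596, -0, 1.065, -0.047], TCP at [0.265, 0.594, 0.242] pointing down, gripper open.
Joint ranges: [-2.75, 2.75], [-0.82, 2.05], [0.23, 2.67], [-1.56, 4.7], [0.09, 2.69], [-2.92, 2.92]. Speed limits (rad/s): [1.89, 1.89, 2.39, 3.01, 3.01, 3.01].

### API

Orientations are given as a unit quaternion [w, x, y, z].
In Python, from workcell import arm gives the robot as it stands.
- The arm moves only by the tool carry_out, never from a script. Its argument "motion" is a list of rows, each a list of 5 numbers: the shift along the world's x, y, z in m, then the turn about the world's z in degrees, then the closure, from -1 (fully open) to 1 (shut). In form: [[x, y, z, spin, jaw], ...]. A call has exactly 8 rows; each row is the pose to reach, as a shift and turn from the pose commanded when the call began; what a row does not reach only later rows make up. A row lasts 1/8 s, in which the tool goes at most 62.5 mm and 10.7 degrees, less where a joint would pass 70% of its speed; a pose out of reach is approached as far as the arm can. A call with a gripper value outside its range is refused whole. The fingers move at their own pace and stop on an object; the grip force is fixed at half the most. Time passes only in rows, so rows that repeat a pose let the fingers close, or fill a call up. It gives the time, the measured TCP pose, the force and the opening at its end, in the units of the state.
- arm.state(): the state, without advancing time (a new reading comes with each control period).
- arm.grab_frame(name): name is "scene" or "side" or "wrist"; returns the picture (420x560x3 uint8, blue, green, red); there is no depth.
- arm.camera_params(name): a dict with "fx", "fy", "cx", "cy" (pixels), "k1" (the pictures are not rectified: a ray, as slopes to the right and down, at radius r is drawn at 1 + k1 r^2 times it, then the intrinsics apply), "rvec" (rotation vector, rad) and "tvec" (3), from world to camera coordinates, as OpenCV has them; the wrist camera has in their place "hand_eye" (4x4, takes a point from camera to tool coordinates, whose origin is the TCP and whose axes are the flange's). Camera axes: x right, y down, z forward; pixel columns grow to the right and rows downward; lengths in m; the calibration is good to about 2 mm. A picture is of the moment at which its call begins: read the wrist's pose just before it. camera_params takes no time and is no camera call.
- arm.sign_off(): hands the job in, once; it reports no verdict.
Trained networks look in the newest picture that a camera, given by its name, has taken for a name from the list of things; names that differ only in an ending like _2 or _b are one class to them, and where a whole thing is asked for, a point or a joint stands for the part that bears it (a point fixed in the world has none). Each returns a list of dicts, best first, with "confidence" (0 to 1); they miss things now and then, are a little off and sometimes report something else, mostly with a low value. They report only what shows in the picture. A call takes as long as a camera call.
- arm.masks_of(camera, query): "mask" (420x560 bool, what is visible of it).
- arm.place_of(camera, query): "centre" ([x, y, z] in m, in the coordinates of the camera as it stood for that picture, good to about 4 mm: a listed point, or the origin of a listed thing).
The state is a dict: "clock": time; "q": joint angles; "qd": joint speeds; "joint_torque": joint torques, N m; "tool_pos": TCP position; "orientation": TCP orientation; "ft_force": force on the tool from outside, world axes, zero at the start; "torque": the same for the moment, N m; "grip_width": finger opening in m.
Only numpy, scipy, OpenCV 4.12 (cv2) and the standard library are available. Lean on these libraries where they do the work, as an engineer would, in place of code of your own. Each camera call takes 0.05 s, during which the arm holds its last target.

### The job

Slide open the door of the display case that covers the flask with the red sleeve, take that flask out and stand it in the yellow wash tray. Then stand the flask with the blue sleeve on the round mat where the red one was, and slide the door fully shut again so that both doors are closed. Keep both flasks upright, and leave the amber jar in the other half of the case and the grey-sleeved flask where they stand.

Things in the scene. Friction and masses are not known exactly. Their poses are not given: they have to be found in the camera images.
- case: White fixed display case, clear back, 220 deep (x) by 460 mm wide (y). Origin: centre of underside; x to its high back, y to its left half, z up. Its top slopes 15 deg, from 135 mm high at the front to 194 at the back, covered by two clear, dark-framed, 230 mm wide sliding doors on two tracks. A 113 mm high divider at y = 0 parts two compartments: one holds the red flask, the other the amber jar
- left_door (a joint): Sliding of the left (lower) door, m: 0 shut (at the start), 0.165 fully open; grows along the case's -y, from the left half to the other, beneath the right door. Stays where left; takes about 2 N. Door 8 mm thick, its top face 175 mm above the table at mid depth. Open by 150 mm it leaves a 150 mm wide opening at the outer end of its half
- right_door (a joint): Sliding of the right (upper) door, m: 0 shut (at the start), 0.165 fully open; grows along the case's +y, from the right half to the other, over the left door. Stays where left; takes about 2 N. Door 8 mm thick, its top face 187 mm above the table at mid depth. Open by 150 mm it leaves a 150 mm wide opening at the outer end of its half
- left_door_handle (a point): Centre of the top of the left door's handle: black bar standing near the door's outer end, 70 mm long along the case's x (the slope), 14 mm thick in the case's y, 40 mm tall square to the door (door surface 40 mm below). Pinch it from above across its thickness and move it along the case's y. Moves with the door; 215 mm above the table
- right_door_handle (a point): Centre of the top of the right door's handle: black bar standing near the door's outer end, 70 mm long along the case's x (the slope), 14 mm thick in the case's y, 40 mm tall square to the door (door surface 40 mm below). Pinch it from above across its thickness and move it along the case's y. Moves with the door; 226 mm above the table
- mat_left (a point): Centre of the flat round black mat, 100 mm across, on the floor of the left compartment, 140 mm to the case's +y from its middle; at standing height (compartment floor, 8 mm above the table). Axes as the case's
- mat_right (a point): The same in the right compartment, 140 mm to the case's -y
- red_flask: Used flask with a red sleeve, starting on one of the two mats (either half), within 10 mm of its centre. 125 mm tall, upright: steel body 66 mm across to 78 mm height with red sleeve, shoulder narrowing to 92 mm, then a straight cap of the same colour 44 mm across from 90 to 125 mm height, to grip by. About 0.35 kg. Origin: centre of the underside; z up
- blue_flask: Fresh flask with a blue sleeve, standing on the table at the robot's right. 125 mm tall, upright: steel body 66 mm across to 78 mm height with blue sleeve, shoulder narrowing to 92 mm, then a straight cap of the same colour 44 mm across from 90 to 125 mm height, to grip by. About 0.35 kg. Origin: centre of the underside; z up
- grey_flask: Flask of the same shape with a grey sleeve, standing at the robot's right 100 mm or more from the blue one (which is nearer varies); to be left alone. 125 mm tall, upright: steel body 66 mm across to 78 mm height with grey sleeve, shoulder narrowing to 92 mm, then a straight cap of the same colour 44 mm across from 90 to 125 mm height, to grip by. About 0.35 kg. Origin: centre of the underside; z up
- jar: Amber jar with a white lid, 64 mm across and 100 mm tall, standing on the other mat in the case; to be left alone. Origin: centre of the underside
- wash_tray: Yellow open tray, fixed on the table, 180 (x) by 160 (y) by 35 mm high, walls and floor 5 mm thick. Origin: centre of its underside; z up. Empty at the start

How it is judged:
On the way, in this order (a step that is already met when the one before it is completed fails the run):
1. the door over the red flask is slid open by at least 110 mm (((y of jar in the frame of case below 0 m and value of joint left_door above 0.11 m) or (y of jar in the frame of case above 0 m and value of joint right_door above 0.11 m))), for 0.1 s.
2. the red flask stands released in the wash tray (x of red_flask in the frame of wash_tray between -0.06 and 0.06 m and y of red_flask in the frame of wash_tray between -0.05 and 0.05 m and z of red_flask in the frame of wash_tray below 0.015 m and angle between red_flask's own z axis and vertical below 0.1 rad and linear speed of red_flask below 0.02 m/s and contact force between red_flask and the fingers below 0.1 N), for 0.2 s.
3. the blue flask stands released on the mat where the red one was (((y of jar in the frame of case below 0 m and horizontal distance between blue_flask and mat_left below 0.04 m and z of blue_flask in the frame of mat_left between -0.008 and 0.008 m and angle between blue_flask's own z axis and vertical below 0.1 rad and linear speed of blue_flask below 0.02 m/s) or (y of jar in the frame of case above 0 m and horizontal distance between blue_flask and mat_right below 0.04 m and z of blue_flask in the frame of mat_right between -0.008 and 0.008 m and angle between blue_flask's own z axis and vertical below 0.1 rad and linear speed of blue_flask below 0.02 m/s)) and contact force between blue_flask and the fingers below 0.1 N), for 0.2 s.
At the end, for the whole second after the job is handed in: Red flask upright (0.1 rad) and released on the tray floor; blue flask upright, released, within 40 mm of the centre of the mat on the side without the jar; both doors within 8 mm of shut; jar and grey flask upright, within 30 mm of their start; red and blue flasks at rest (all of step 2 and all of step 3 and value of joint each of left_door, right_door below 0.008 m and distance of each of jar, grey_flask from where it was at the start of the episode below 0.03 m and angle between each of jar, grey_flask's own z axis and vertical below 0.1 rad); the robot touches nothing.
It fails at once if the red or blue flask is tipped by more than 0.6 rad (angle between any of red_flask, blue_flask's own z axis and vertical above 0.6 rad).
It fails at once if the jar or the grey flask is knocked over or displaced by more than 50 mm (distance of any of jar, grey_flask from where it was at the start of the episode above 0.05 m or angle between any of jar, grey_flask's own z axis and vertical above 0.6 rad).
It also fails if it takes over 72 s, if anything falls off the work surface, if the arm or the gripper's body presses on something with over 40 N, if the wrist force passes 120 N, or if a joint passes its speed limit or range.

## Working session

There is one attempt and no reset: what is moved stays moved. The work goes in short steps, Python scripts to look and compute and a tool call to move; the robot and the scene stay as the last step left them, time stands still between calls to the robot, and variables do not carry over. Pictures are saved under pics/ and viewed, and the job is handed in when it is done.

Besides the shell and the picture viewer there is one more tool, called after "Emit:" in YAML: its name, and indented under it one key for each argument. carry_out: Moves the arm, as the interface text tells. Its arguments: {"type":"object","properties":{"motion":{"type":"array"}},"required":["motion"]}

```bash
mkdir -p pics; ls; cat > h.py <<'E'
import numpy as np, cv2
from workcell import arm
from scipy.spatial.transform import Rotation as R
def c2w(cam,p,st=None):
    P=arm.camera_params(cam); p=np.array(p)
    if cam=="wrist":
        H=np.array(P["hand_eye"]); st=st or arm.state()
        q=np.array(st["orientation"]); Rm=R.from_quat(q[[1,2,3,0]])
        return Rm.apply((H@np.r_[p,1])[:3])+np.array(st["tool_pos"])
    Rm=R.from_rotvec(np.array(P["rvec"]).ravel()).as_matrix()
    return Rm.T@(p-np.array(P["tvec"]).ravel())
def find(cam,q,n=2):
    r=arm.place_of(cam,q); 
    for d in r[:n]: print(cam,q,round(d["confidence"],2),c2w(cam,d["centre"]).round(4))
    return r
def snap(cam,name):
    im=arm.grab_frame(cam); cv2.imwrite(f"pics/{name}.png",im); return im
E
python3 - <<'E'
from h import *
s=arm.state(); print({k:np.round(v,3) for k,v in s.items()})
for c in ["scene","side","wrist"]: snap(c,c+"0"); 
for c in ["scene","side"]: print(c,{k:np.round(v,3) for k,v in arm.camera_params(c).items()})
print(arm.state()["clock"])
for c in ["scene","side"]:
  for q in ["case","left_door_handle","right_door_handle","mat_left","mat_right","red_flask","blue_flask","grey_flask","jar","wash_tray"]: find(c,q)
print(arm.state()["clock"])
E
```

```text
pics
{'clock': np.float64(0.0), 'q': array([ 1.104,  0.481,  1.597, -0.   ,  1.065, -0.047]), 'qd': array([-0.   , -0.002,  0.001, -0.   ,  0.001, -0.001]), 'joint_torque': array([ 2.0000e-03, -9.5068e+01, -4.3017e+01, -0.0000e+00,  1.3000e-02,
        0.0000e+00]), 'tool_pos': array([0.265, 0.593, 0.242]), 'orientation': array([-0.   ,  0.208,  0.978, -0.001]), 'ft_force': array([-0.74 ,  0.647, -0.519]), 'torque': array([-0.006,  0.031, -0.025]), 'grip_width': np.float64(0.086)}
scene {'fx': np.float64(395.889), 'fy': np.float64(395.889), 'cx': np.float64(277.092), 'cy': np.float64(210.23), 'k1': np.float64(-0.085), 'rvec': array([ 2.819, -0.358,  0.048]), 'tvec': array([-0.516,  0.151,  1.024])}
side {'fx': np.float64(457.655), 'fy': np.float64(457.655), 'cx': np.float64(285.041), 'cy': np.float64(197.681), 'k1': np.float64(-0.049), 'rvec': array([ 1.88 ,  2.255, -0.325]), 'tvec': array([ 0.095, -0.465,  1.272])}
0.15
scene left_door_handle 0.69 [0.5056 0.3426 0.2138]
scene right_door_handle 0.79 [ 0.5325 -0.067   0.2232]
scene mat_right 0.96 [ 0.5446 -0.0032  0.0098]
scene blue_flask 0.93 [ 4.607e-01 -3.599e-01  1.000e-04]
scene grey_flask 0.63 [ 0.4288 -0.2286 -0.0036]
scene wash_tray 0.8 [ 0.6264 -0.2897 -0.0042]
side left_door_handle 0.92 [0.504  0.3469 0.2123]
side right_door_handle 0.82 [ 0.5357 -0.0614  0.2223]
side blue_flask 0.59 [ 4.584e-01 -3.543e-01  3.000e-04]
side grey_flask 0.68 [ 4.302e-01 -2.313e-01  4.000e-04]
side wash_tray 0.86 [ 0.6263 -0.2892  0.0008]
1.15
```

View pics/scene0.png

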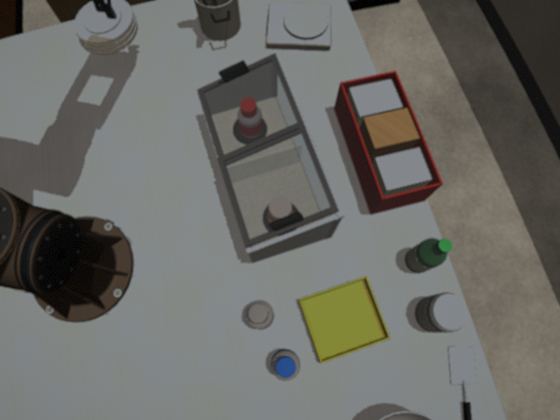

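View pics/side0.png

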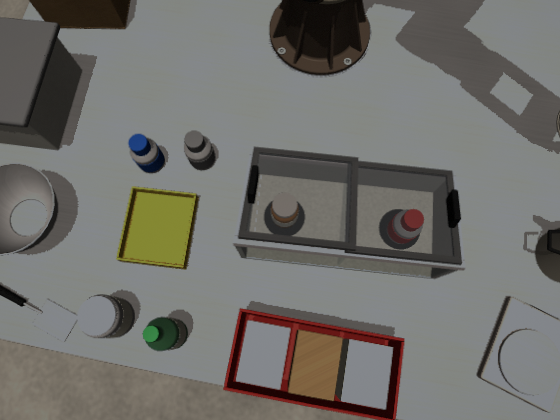

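View pics/wrist0.png

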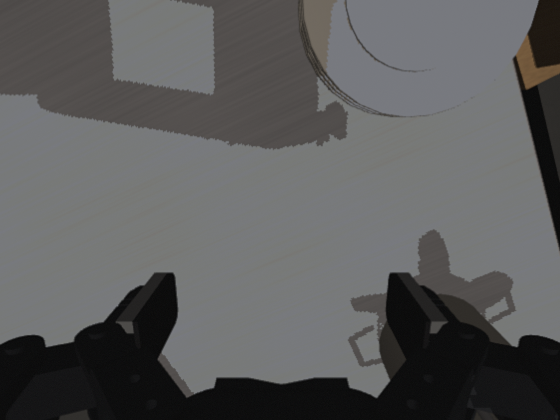

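The red flask is in the left half, at scene (250,115) and side (405,225). The amber jar is in the right half, at scene (280,205). So the left door has to be opened. Next I check the case pose by overlaying its model on both pictures, and triangulate the red cap.

```bash
cat >> h.py <<'E'
def proj(cam,pts):
    P=arm.camera_params(cam); pts=np.atleast_2d(pts)
    c=R.from_rotvec(np.array(P["rvec"]).ravel()).apply(pts)+np.array(P["tvec"]).ravel()
    s=c[:,:2]/c[:,2:]; f=1+P["k1"]*(s**2).sum(1,keepdims=True)
    return s*f*[P["fx"],P["fy"]]+[P["cx"],P["cy"]]
def ray_z(cam,uv,z):
    P=arm.camera_params(cam)
    K=np.array([[P["fx"],0,P["cx"]],[0,P["fy"],P["cy"]],[0,0,1.]])
    s=cv2.undistortPoints(np.array([[uv]],float),K,np.array([P["k1"],0,0,0]))[0,0]
    Rm=R.from_rotvec(np.array(P["rvec"]).ravel()).as_matrix()
    o=-Rm.T@np.array(P["tvec"]).ravel(); d=Rm.T@np.r_[s,1]
    return o+d*(z-o[2])/d[2]
E
python3 - <<'E'
from h import *
cx,cy,yaw=0.53,0.14,np.radians(4.1)
ex=np.array([np.cos(yaw),np.sin(yaw),0]); ey=np.array([-np.sin(yaw),np.cos(yaw),0])
def W(x,y,z): return np.array([cx,cy,0])+x*ex+y*ey+np.array([0,0,z])
for c in ["scene","side"]:
    im=cv2.imread(f"pics/{c}0.png"); 
    top=[W(-.11,-.23,.135),W(.11,-.23,.194),W(.11,.23,.194),W(-.11,.23,.135)]
    bot=[W(-.11,-.23,0),W(.11,-.23,0),W(.11,.23,0),W(-.11,.23,0)]
    k=3; 
    x0,y0=(180,40) if c=="scene" else (220,130)
    crop=cv2.resize(im[y0:y0+220,x0:x0+260],None,fx=k,fy=k,interpolation=cv2.INTER_CUBIC)
    crop=cv2.convertScaleAbs(crop,alpha=1.6)
    for q,col in ((top,(0,255,0)),(bot,(255,255,0))):
        p=(proj(c,q)-[x0,y0])*k; cv2.polylines(crop,[p.round().astype(int)],True,col,1)
    for y in(.14,-.14):
        th=np.linspace(0,6.3,40); p=(proj(c,[W(.05*np.cos(t),y+.05*np.sin(t),.008) for t in th])-[x0,y0])*k
        cv2.polylines(crop,[p.round().astype(int)],True,(255,0,255),1)
    cv2.imwrite(f"pics/ov_{c}.png",crop[:600,:800])
    hsv=cv2.cvtColor(im,cv2.COLOR_BGR2HSV)
    m=((hsv[...,0]<8)|(hsv[...,0]>172))&(hsv[...,1]>110)&(hsv[...,2]>60)
    n,l,st,ce=cv2.connectedComponentsWithStats(m.astype(np.uint8))
    for i in range(1,n):
        if st[i,4]>40: print(c,st[i],ce[i].round(1),ray_z(c,ce[i],.125).round(4))
E
```

```text
scene [ 341   71  102  129 1143] [389.5 140.3] [0.8514 0.0938 0.125 ]
scene [240  98  16  15 177] [247.8 104.9] [0.5279 0.2828 0.125 ]
side [404 209  20  22 322] [413.2 219.1] [0.5289 0.2826 0.125 ]
side [ 223  309  181  111 2940] [308.8 352.8] [0.8415 0.105  0.125 ]
```

```bash
ls pics
```

```text
ov_scene.png
ov_side.png
scene0.png
side0.png
wrist0.png
```

View pics/ov_scene.png

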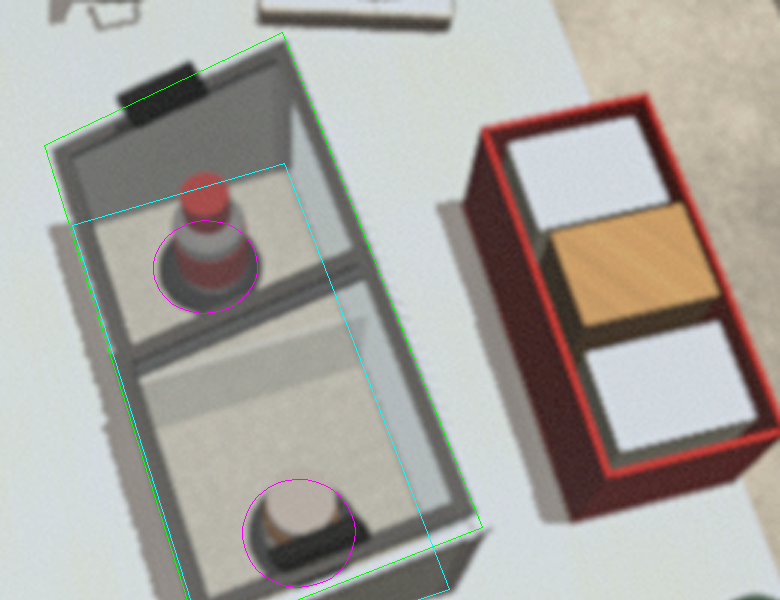

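View pics/ov_side.png

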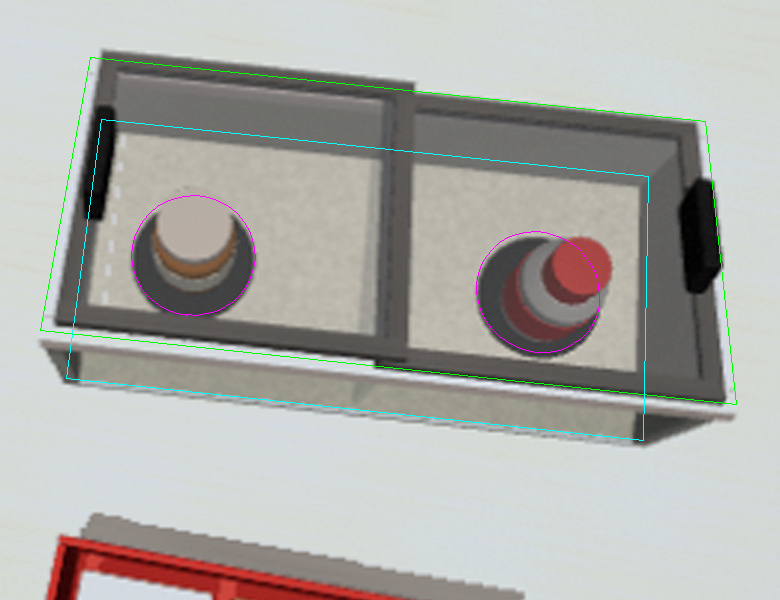

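Emit:
carry_out:
  motion:
    - [0.035,-0.035,0.03,7,-1]
    - [0.075,-0.075,0.04,14,-1]
    - [0.115,-0.118,0.04,21,-1]
    - [0.155,-0.16,0.04,28,-1]
    - [0.195,-0.203,0.04,28,-1]
    - [0.24,-0.249,0.04,28,-1]
    - [0.24,-0.249,0.03,28,-1]
    - [0.24,-0.249,0.03,28,-1]

```text
clock: 2.15
tool_pos: [0.5045, 0.3442, 0.2715]
orientation: [-0.001, -0.034, 0.999, -0.0]
ft_force: [-0.3, 0.3, 0.0]
grip_width: 0.0853
```

```bash
python3 - <<'E'
from h import *
s=arm.state(); print({k:np.round(s[k],4) for k in("clock","tool_pos","orientation","q","ft_force")})
snap("wrist","wrist1"); find("wrist","left_door_handle"); find("wrist","red_flask")
E
```

```text
{'clock': np.float64(2.15), 'tool_pos': array([0.5045, 0.3442, 0.2715]), 'orientation': array([-8.000e-04, -3.390e-02,  9.994e-01, -2.000e-04]), 'q': array([ 5.4900e-01,  3.9850e-01,  1.6555e+00,  4.0000e-04,  1.0891e+00,
       -1.0898e+00]), 'ft_force': array([-0.3466,  0.3172,  0.0182])}
wrist left_door_handle 0.76 [0.5063 0.3466 0.216 ]
```

View pics/wrist1.png

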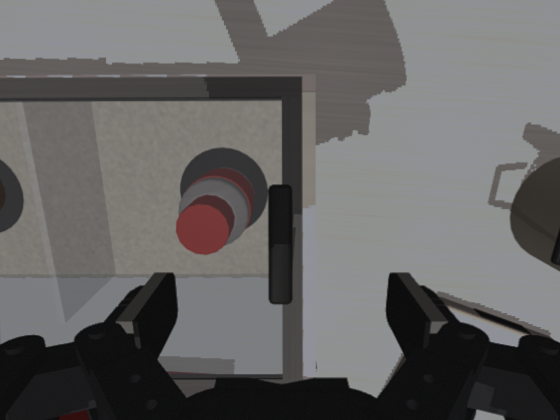

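Emit:
carry_out:
  motion:
    - [0.001,0.001,-0.03,0,-1]
    - [0.001,0.001,-0.055,0,-1]
    - [0.001,0.001,-0.067,0,-1]
    - [0.001,0.001,-0.067,0,1]
    - [0.001,0.001,-0.067,0,1]
    - [0.001,0.001,-0.067,0,1]
    - [0.001,0.001,-0.067,0,1]
    - [0.001,0.001,-0.067,0,1]

```text
clock: 3.3
tool_pos: [0.5063, 0.3434, 0.2063]
orientation: [0.0, -0.035, 0.999, -0.001]
ft_force: [1.9, -20.0, 13.5]
grip_width: 0.0126
```

Emit:
carry_out:
  motion:
    - [0.002,-0.022,0.001,0,1]
    - [0.003,-0.044,0.001,0,1]
    - [0.005,-0.066,0.001,0,1]
    - [0.006,-0.088,0.001,0,1]
    - [0.008,-0.11,0.001,0,1]
    - [0.01,-0.132,0.001,0,1]
    - [0.011,-0.157,0.001,0,1]
    - [0.011,-0.157,0.001,0,1]

```text
clock: 4.3
tool_pos: [0.5175, 0.186, 0.2064]
orientation: [0.0, -0.034, 0.999, -0.0]
ft_force: [3.8, -0.4, -5.7]
grip_width: 0.0126
```

Emit:
carry_out:
  motion:
    - [0.011,0,0,0,0.2]
    - [0,0,0,0,0.2]
    - [0,0,0,0,0.2]
    - [0,0,0.04,0,0.2]
    - [0,0,0.1,0,-0.5]
    - [0.003,0.03,0.12,-10,-1]
    - [0.006,0.06,0.12,-20,-1]
    - [0.011,0.085,0.12,-30,-1]

```text
clock: 5.3
tool_pos: [0.5277, 0.2748, 0.3269]
orientation: [0.0, 0.228, 0.974, 0.0]
ft_force: [0.2, -0.1, 0.3]
grip_width: 0.0851
```

Emit:
carry_out:
  motion:
    - [0,0.005,0,-10,-1]
    - [0,0.009,0,-20,-1]
    - [0,0.009,0,-30,-1]
    - [0,0.009,0,-40,-1]
    - [0,0.009,0,-50,-1]
    - [0,0.009,0,-60,-1]
    - [0,0.009,0,-60,-1]
    - [0,0.009,0,-60,-1]

```text
clock: 6.3
tool_pos: [0.5278, 0.2826, 0.3263]
orientation: [-0.0, 0.681, 0.733, -0.0]
ft_force: [-0.7, 0.6, -0.6]
grip_width: 0.0854
```

```bash
python3 - <<'E'
from h import *
s=arm.state(); print({k:np.round(s[k],4) for k in("clock","tool_pos","orientation","q","ft_force")})
for c in ["wrist","scene","side"]:
    snap(c,c+"2"); 
    for q in ["left_door_handle","red_flask","mat_left","case"]: find(c,q,1)
E
```

```text
{'clock': np.float64(6.3), 'tool_pos': array([0.5278, 0.2826, 0.3263]), 'orientation': array([-0.    ,  0.6807,  0.7326, -0.    ]), 'q': array([0.441 , 0.3351, 1.6133, 0.    , 1.1932, 0.3677]), 'ft_force': array([-0.668 ,  0.6284, -0.6465])}
wrist left_door_handle 0.72 [0.5207 0.1889 0.2154]
wrist red_flask 0.9 [0.5277 0.2803 0.0054]
wrist case 0.7 [ 0.5381  0.1402 -0.0025]
scene left_door_handle 0.96 [0.5129 0.1861 0.2131]
scene red_flask 0.88 [0.527  0.2777 0.0046]
scene mat_left 0.56 [0.5217 0.2776 0.0069]
side left_door_handle 0.64 [0.5196 0.1877 0.2124]
side red_flask 0.68 [0.5303 0.2848 0.0111]
side mat_left 0.72 [0.5249 0.2818 0.0072]
```

View pics/wrist2.png

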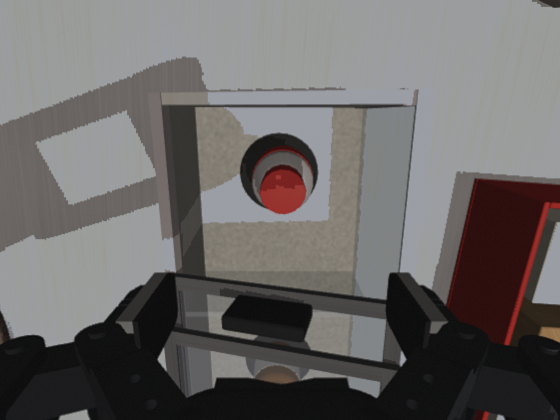

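View pics/side2.png

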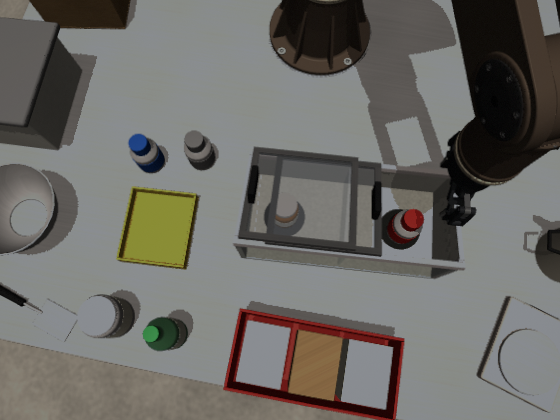

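```bash
python3 - <<'E'
from h import *
print(np.round(arm.camera_params("wrist")["hand_eye"],3)); print(c2w("wrist",[0,0,0]))
E
```

```text
[[ 0.001 -0.961 -0.276  0.069]
 [ 1.     0.001  0.002  0.   ]
 [-0.001 -0.276  0.961 -0.133]
 [ 0.     0.     0.     1.   ]]
[0.52350214 0.35159791 0.45886771]
```

Emit:
carry_out:
  motion:
    - [0,0,-0.05,0,-1]
    - [0,0,-0.1,0,-1]
    - [0,0,-0.14,0,-1]
    - [0,0,-0.175,0,-1]
    - [0,0,-0.2,0,-1]
    - [0,0,-0.21,0,-1]
    - [0,0,-0.21,0,-1]
    - [0,0,-0.21,0,-1]

```text
clock: 8.05
tool_pos: [0.5286, 0.2829, 0.1174]
orientation: [0.0, 0.682, 0.731, 0.001]
ft_force: [-0.3, 0.7, 0.3]
grip_width: 0.0854
```

Emit:
carry_out:
  motion:
    - [0,0,0,0,1]
    - [0,0,0,0,1]
    - [0,0,0,0,1]
    - [0,0,0,0,1]
    - [0,0,0,0,1]
    - [0,0,0,0,1]
    - [0,0,0.005,0,1]
    - [0,0,0.01,0,1]

```text
clock: 9.05
tool_pos: [0.5277, 0.2825, 0.1264]
orientation: [-0.0, 0.682, 0.731, -0.0]
ft_force: [-0.1, 0.4, -3.9]
grip_width: 0.043
```

Emit:
carry_out:
  motion:
    - [0,0,0.03,0,1]
    - [0,0,0.065,0,1]
    - [0,0,0.1,0,1]
    - [0,0,0.135,0,1]
    - [0,0,0.17,0,1]
    - [0,0,0.205,0,1]
    - [0,0,0.237,0,1]
    - [0,0,0.237,0,1]

```text
clock: 10.05
tool_pos: [0.5287, 0.283, 0.3657]
orientation: [0.001, 0.682, 0.731, 0.002]
ft_force: [1.2, -0.1, -3.8]
grip_width: 0.0423
```

```bash
python3 - <<'E'
from h import *
snap("side","side3")
find("side","wash_tray",1);find("scene","wash_tray",1);find("side","red_flask",1);find("scene","red_flask",1)
E
```

```text
side wash_tray 0.81 [ 0.6251 -0.2929  0.0019]
scene wash_tray 0.6 [ 0.6265 -0.2913 -0.0045]
side red_flask 0.81 [0.5327 0.2819 0.261 ]
scene red_flask 0.88 [0.527  0.2777 0.0046]
```

View pics/side3.png

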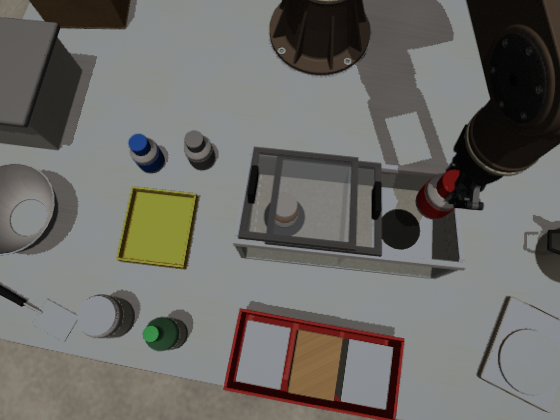

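Emit:
carry_out:
  motion:
    - [0.005,-0.025,0,0,1]
    - [0.015,-0.065,0,0,1]
    - [0.025,-0.11,0,0,1]
    - [0.035,-0.16,0,0,1]
    - [0.045,-0.21,0,0,1]
    - [0.055,-0.26,0,0,1]
    - [0.065,-0.31,0,0,1]
    - [0.073,-0.355,0,0,1]

```text
clock: 11.3
tool_pos: [0.6007, -0.0743, 0.3621]
orientation: [-0.001, 0.682, 0.731, -0.0]
ft_force: [0.8, 0.2, -4.1]
grip_width: 0.0421
```

Emit:
carry_out:
  motion:
    - [0.005,-0.045,0,0,1]
    - [0.01,-0.09,0,0,1]
    - [0.015,-0.135,0,0,1]
    - [0.02,-0.175,0,0,1]
    - [0.024,-0.205,-0.01,0,1]
    - [0.024,-0.219,-0.04,0,1]
    - [0.024,-0.219,-0.08,0,1]
    - [0.024,-0.219,-0.12,0,1]

```text
clock: 12.3
tool_pos: [0.6242, -0.2915, 0.2408]
orientation: [-0.001, 0.683, 0.731, -0.0]
ft_force: [-0.6, 0.6, -3.6]
grip_width: 0.0421
```

Emit:
carry_out:
  motion:
    - [0.001,0,-0.03,0,1]
    - [0.001,0,-0.06,0,1]
    - [0.001,0,-0.09,0,1]
    - [0.001,0,-0.11,0,1]
    - [0.001,0,-0.12,0,1]
    - [0.001,0,-0.125,0,1]
    - [0.001,0,-0.128,0,1]
    - [0.001,0,-0.129,0,1]

```text
clock: 13.3
tool_pos: [0.6262, -0.2916, 0.1149]
orientation: [0.0, 0.682, 0.731, 0.0]
ft_force: [0.9, -0.7, -4.3]
grip_width: 0.0424
```

```bash
python3 - <<'E'
from h import *
s=arm.state(); print({k:np.round(s[k],4) for k in("clock","tool_pos","ft_force")})
snap("side","side4")
find("side","red_flask",1);find("scene","red_flask",1);find("side","blue_flask",1)
E
```

```text
{'clock': np.float64(13.3), 'tool_pos': array([ 0.6262, -0.2916,  0.1149]), 'ft_force': array([ 0.9145, -0.681 , -4.3121])}
side red_flask 0.83 [ 0.6282 -0.2907  0.0073]
scene red_flask 0.88 [0.527  0.2777 0.0046]
side blue_flask 0.81 [ 0.4596 -0.3573  0.0029]
```

View pics/side4.png

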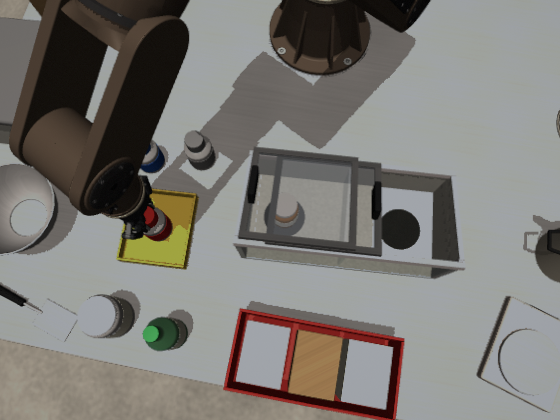

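Emit:
carry_out:
  motion:
    - [0,0,-0.001,0,1]
    - [0,0,-0.002,0,1]
    - [0,0,-0.002,0,1]
    - [0,0,-0.002,0,0]
    - [0,0,-0.002,0,-1]
    - [0,0,-0.002,0,-1]
    - [0,0,-0.002,0,-1]
    - [0,0,-0.002,0,-1]

```text
clock: 14.5
tool_pos: [0.6259, -0.2914, 0.1122]
orientation: [-0.0, 0.682, 0.731, -0.0]
ft_force: [-0.6, 0.1, -0.1]
grip_width: 0.0851
```

Emit:
carry_out:
  motion:
    - [0,0,0.03,0,-1]
    - [0,0,0.07,0,-1]
    - [0,0,0.11,0,-1]
    - [0,0,0.15,0,-1]
    - [-0.04,-0.015,0.16,0,-1]
    - [-0.09,-0.035,0.16,0,-1]
    - [-0.135,-0.055,0.16,0,-1]
    - [-0.166,-0.066,0.16,0,-1]

```text
clock: 15.5
tool_pos: [0.458, -0.3581, 0.2724]
orientation: [-0.0, 0.683, 0.731, -0.0]
ft_force: [0.3, -0.5, 1.4]
grip_width: 0.0854
```

```bash
python3 - <<'E'
from h import *
s=arm.state(); print({k:np.round(s[k],4) for k in("clock","tool_pos","ft_force","q")})
snap("scene","scene5"); snap("wrist","wrist5")
for c in("scene","wrist"):
  for q in("red_flask","blue_flask","grey_flask"): find(c,q,1)
im=cv2.imread("pics/scene5.png");hsv=cv2.cvtColor(im,cv2.COLOR_BGR2HSV)
for f in("scene0","side0"):
    hsv=cv2.cvtColor(cv2.imread(f"pics/{f}.png"),cv2.COLOR_BGR2HSV)
    m=(abs(hsv[...,0].astype(int)-113)<10)&(hsv[...,1]>170)&(hsv[...,2]>60)
    n,l,st,ce=cv2.connectedComponentsWithStats(m.astype(np.uint8))
    for i in range(1,n):
        if st[i,4]>40: print(f,st[i],ce[i].round(1),ray_z(f[:-1],ce[i],.117).round(4))
E
```

```text
{'clock': np.float64(15.5), 'tool_pos': array([ 0.458 , -0.3581,  0.2724]), 'ft_force': array([ 0.3179, -0.5173,  1.3891]), 'q': array([-7.1560e-01,  3.5460e-01,  1.7227e+00, -2.0000e-04,  1.0644e+00,
       -7.8350e-01])}
scene red_flask 0.87 [ 0.6234 -0.2951  0.0036]
scene grey_flask 0.46 [ 0.4274 -0.2282 -0.0006]
wrist red_flask 0.88 [ 0.6344 -0.291   0.0071]
wrist blue_flask 0.91 [ 0.4713 -0.3513  0.0034]
wrist grey_flask 0.75 [ 4.368e-01 -2.327e-01  2.000e-04]
scene0 [277 357  18  20 273] [285.1 366.4] [ 0.4596 -0.3572  0.117 ]
side0 [129 134  18  18 236] [137.6 142.4] [ 0.4598 -0.3581  0.117 ]
```

View pics/wrist5.png

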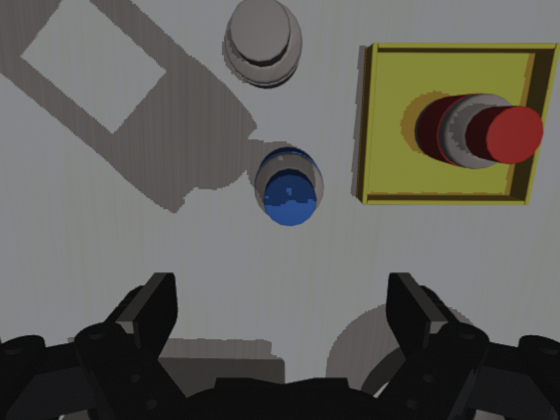

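View pics/scene5.png

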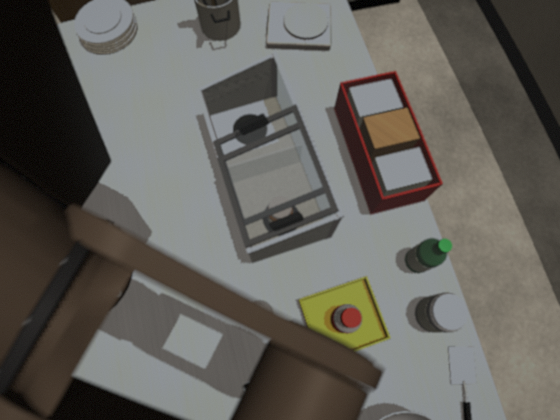

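Emit:
carry_out:
  motion:
    - [0,0,-0.04,0,-1]
    - [0,0,-0.08,0,-1]
    - [0,0,-0.12,0,-1]
    - [0,0,-0.15,0,-1]
    - [0,0,-0.163,0,-1]
    - [0,0,-0.163,0,-1]
    - [0,0,-0.163,0,0]
    - [0,0,-0.163,0,1]

```text
clock: 16.9
tool_pos: [0.4605, -0.3579, 0.1104]
orientation: [0.001, 0.682, 0.731, 0.0]
ft_force: [-1.0, 0.4, 0.8]
grip_width: 0.0515
```

Emit:
carry_out:
  motion:
    - [0,0,0,0,1]
    - [0,0,0,0,1]
    - [0,0,0,0,1]
    - [0,0,0,0,1]
    - [0,0,0,0,1]
    - [0,0,0.01,0,1]
    - [0,0,0.03,0,1]
    - [0,0,0.06,0,1]

```text
clock: 17.9
tool_pos: [0.4593, -0.357, 0.1698]
orientation: [-0.001, 0.682, 0.731, -0.0]
ft_force: [-0.2, -0.8, -4.6]
grip_width: 0.0423
```

Emit:
carry_out:
  motion:
    - [0,0,0.04,0,1]
    - [0,0,0.085,0,1]
    - [0,0,0.13,0,1]
    - [0,0,0.17,0,1]
    - [0.005,0.02,0.194,0,1]
    - [0.013,0.06,0.194,0,1]
    - [0.023,0.11,0.194,0,1]
    - [0.033,0.16,0.194,0,1]

```text
clock: 18.9
tool_pos: [0.4925, -0.1959, 0.3639]
orientation: [0.0, 0.683, 0.731, 0.0]
ft_force: [0.6, 0.6, -4.1]
grip_width: 0.0422
```

Emit:
carry_out:
  motion:
    - [0.008,0.05,0,0,1]
    - [0.016,0.1,0,0,1]
    - [0.024,0.15,0,0,1]
    - [0.03,0.2,0,0,1]
    - [0.03,0.25,0,0,1]
    - [0.03,0.3,0,0,1]
    - [0.03,0.35,0,0,1]
    - [0.03,0.4,0,0,1]

```text
clock: 19.9
tool_pos: [0.5223, 0.2041, 0.3639]
orientation: [0.0, 0.682, 0.731, 0.0]
ft_force: [1.0, -0.2, -3.3]
grip_width: 0.0424
```

Emit:
carry_out:
  motion:
    - [0,0.04,0,0,1]
    - [0,0.067,0,0,1]
    - [0,0.077,0,0,1]
    - [0,0.077,-0.03,0,1]
    - [0,0.077,-0.06,0,1]
    - [0,0.077,-0.06,0,1]
    - [0,0.077,-0.06,0,1]
    - [0,0.077,-0.06,0,1]

```text
clock: 20.9
tool_pos: [0.5235, 0.2796, 0.3048]
orientation: [0.0, 0.682, 0.731, 0.001]
ft_force: [0.5, -0.2, -3.3]
grip_width: 0.042
```

```bash
python3 - <<'E'
from h import *
s=arm.state(); print({k:np.round(s[k],4) for k in("clock","tool_pos","ft_force","q")})
snap("side","side6"); find("side","blue_flask",1); find("side","mat_left",1);find("side","left_door_handle",1)
snap("wrist","wrist6"); find("wrist","left_door_handle",1); find("wrist","mat_left",1); find("wrist","blue_flask",1)
E
```

```text
{'clock': np.float64(20.9), 'tool_pos': array([0.5235, 0.2796, 0.3048]), 'ft_force': array([ 0.4716, -0.1839, -3.3437]), 'q': array([ 4.3950e-01,  3.4290e-01,  1.6559e+00, -1.0000e-04,  1.1408e+00,
        3.7090e-01])}
side blue_flask 0.96 [0.5228 0.2838 0.1957]
side mat_left 0.83 [0.5207 0.2784 0.007 ]
side left_door_handle 0.75 [0.5179 0.1902 0.2117]
wrist left_door_handle 0.7 [0.5176 0.1837 0.2171]
wrist mat_left 0.61 [0.5251 0.2819 0.0116]
wrist blue_flask 0.97 [0.5279 0.2834 0.1927]
```

View pics/side6.png

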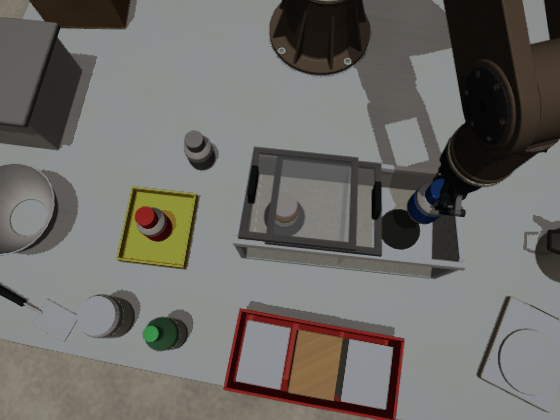

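View pics/wrist6.png

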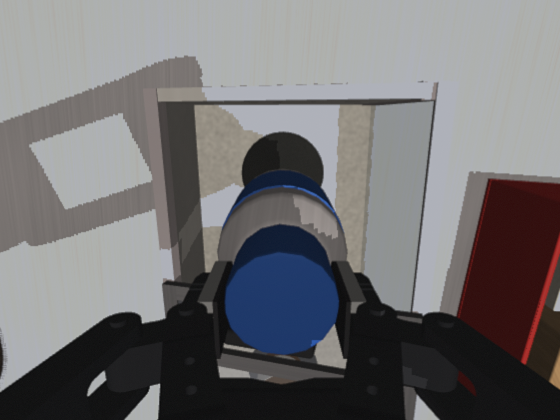

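Emit:
carry_out:
  motion:
    - [0,0,-0.04,0,1]
    - [0,0,-0.08,0,1]
    - [0,0,-0.12,0,1]
    - [0,0,-0.15,0,1]
    - [0,0,-0.17,0,1]
    - [0,0,-0.18,0,1]
    - [0,0,-0.185,0,1]
    - [0,0,-0.186,0,1]

```text
clock: 22.3
tool_pos: [0.5234, 0.2799, 0.1185]
orientation: [0.0, 0.682, 0.731, 0.001]
ft_force: [-3.6, -1.3, 16.6]
grip_width: 0.0425
```

Emit:
carry_out:
  motion:
    - [0,0,-0.001,0,1]
    - [0,0,-0.002,0,1]
    - [0,0,-0.002,0,1]
    - [0,0,-0.002,0,0]
    - [0,0,-0.002,0,-1]
    - [0,0,-0.002,0,-1]
    - [0,0,-0.002,0,-1]
    - [0,0,-0.002,0,-1]

```text
clock: 23.3
tool_pos: [0.5229, 0.2796, 0.1153]
orientation: [-0.0, 0.682, 0.731, -0.0]
ft_force: [-0.6, -0.4, 0.6]
grip_width: 0.0857
```

Emit:
carry_out:
  motion:
    - [0,0,0.02,0,-1]
    - [0,0,0.05,0,-1]
    - [0,0,0.09,0,-1]
    - [0,0,0.13,0,-1]
    - [0,0,0.165,10,-1]
    - [0,0,0.165,20,-1]
    - [0,0,0.165,30,-1]
    - [0,0,0.165,40,-1]

```text
clock: 24.3
tool_pos: [0.5228, 0.2795, 0.2803]
orientation: [-0.0, 0.389, 0.921, -0.0]
ft_force: [0.0, -0.5, -1.0]
grip_width: 0.0856
```

Emit:
carry_out:
  motion:
    - [0,-0.03,0,10,-1]
    - [-0.003,-0.06,0,20,-1]
    - [-0.006,-0.093,0,30,-1]
    - [-0.006,-0.093,0,40,-1]
    - [-0.006,-0.093,0,50,-1]
    - [-0.006,-0.093,0,50,0]
    - [-0.006,-0.093,0,50,0.2]
    - [-0.006,-0.093,0,50,0.2]

```text
clock: 25.3
tool_pos: [0.5168, 0.1866, 0.2802]
orientation: [-0.0, -0.033, 0.999, -0.0]
ft_force: [0.5, -0.3, 0.4]
grip_width: 0.0347
```

```bash
python3 - <<'E'
from h import *
s=arm.state(); print({k:np.round(s[k],4) for k in("clock","tool_pos","orientation","ft_force","q","grip_width")})
for c in("scene","side","wrist"):
  snap(c,c+"7")
  for q in("blue_flask","left_door_handle"): find(c,q,1)
E
```

```text
{'clock': np.float64(25.3), 'tool_pos': array([0.5168, 0.1866, 0.2802]), 'orientation': array([-1.000e-04, -3.330e-02,  9.994e-01, -0.000e+00]), 'ft_force': array([ 0.4912, -0.3003,  0.406 ]), 'q': array([ 0.2914,  0.3012,  1.7827, -0.    ,  1.0579, -1.346 ]), 'grip_width': np.float64(0.0347)}
scene blue_flask 0.56 [0.5245 0.2776 0.007 ]
scene left_door_handle 0.65 [0.5173 0.1861 0.2141]
side blue_flask 0.87 [0.5233 0.2857 0.0127]
side left_door_handle 0.83 [0.5185 0.1915 0.2134]
wrist blue_flask 0.78 [0.5298 0.2838 0.0093]
wrist left_door_handle 0.58 [0.5149 0.1846 0.2152]
```

View pics/wrist7.png

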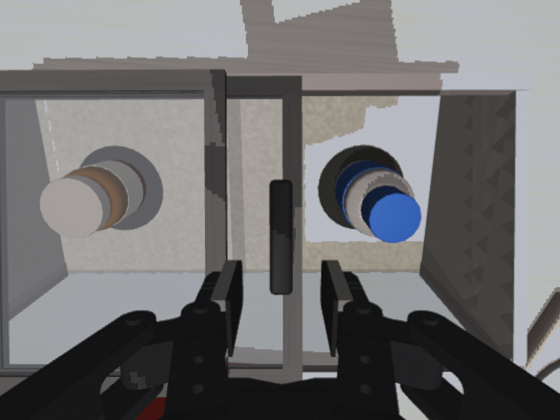

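View pics/side7.png

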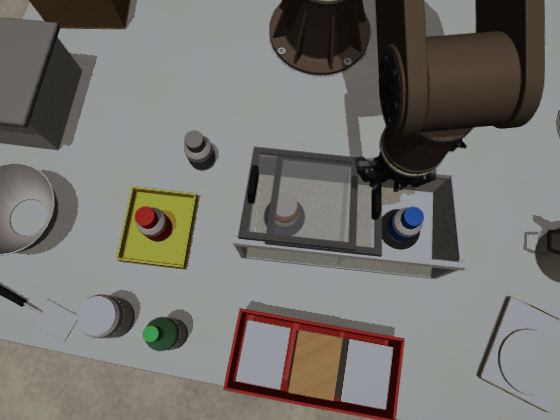

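Emit:
carry_out:
  motion:
    - [0,0,-0.035,0,0.2]
    - [0,0,-0.06,0,0.2]
    - [0,0,-0.074,0,0.2]
    - [0,0,-0.074,0,0.2]
    - [0,0,-0.074,0,1]
    - [0,0,-0.074,0,1]
    - [0,0,-0.074,0,1]
    - [0,0,-0.074,0,1]

```text
clock: 26.75
tool_pos: [0.5175, 0.1867, 0.2074]
orientation: [0.001, -0.034, 0.999, 0.0]
ft_force: [-0.9, 0.2, 7.1]
grip_width: 0.0123
```

Emit:
carry_out:
  motion:
    - [-0.002,0.022,0,0,1]
    - [-0.003,0.044,0,0,1]
    - [-0.005,0.066,0,0,1]
    - [-0.007,0.092,0,0,1]
    - [-0.009,0.118,0,0,1]
    - [-0.01,0.14,0,0,1]
    - [-0.011,0.154,0,0,1]
    - [-0.011,0.158,0,0,1]

```text
clock: 27.75
tool_pos: [0.5063, 0.3436, 0.2073]
orientation: [0.001, -0.035, 0.999, -0.001]
ft_force: [3.8, -34.0, 20.1]
grip_width: 0.0124
```

```bash
python3 - <<'E'
from h import *
s=arm.state(); print({k:np.round(s[k],4) for k in("clock","tool_pos","ft_force","grip_width")})
snap("side","side8"); find("side","left_door_handle",1); find("scene","left_door_handle",1)
E
```

```text
{'clock': np.float64(27.75), 'tool_pos': array([0.5063, 0.3436, 0.2073]), 'ft_force': array([  3.8412, -33.9639,  20.1154]), 'grip_width': np.float64(0.0124)}
side left_door_handle 0.97 [0.5036 0.3451 0.2106]
scene left_door_handle 0.65 [0.5173 0.1861 0.2141]
```

View pics/side8.png

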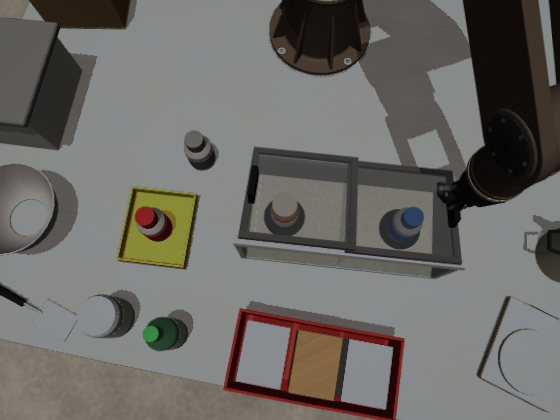

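Door hits its stop at y = 0.3436, the same place it stood shut (0.3434). I ease off 1 mm, release and retreat.

Emit:
carry_out:
  motion:
    - [0,-0.001,0,0,1]
    - [0,-0.001,0,0,0.2]
    - [0,-0.001,0,0,0]
    - [0,-0.001,0,0,0]
    - [0,-0.001,0.02,0,0]
    - [0,-0.001,0.06,0,0]
    - [0,-0.001,0.11,0,0]
    - [0,-0.001,0.14,0,0]

```text
clock: 28.9
tool_pos: [0.5063, 0.3439, 0.3488]
orientation: [0.001, -0.035, 0.999, 0.001]
ft_force: [-0.1, 0.3, -0.5]
grip_width: 0.0428
```

Emit:
carry_out:
  motion:
    - [-0.03,0.03,0,0,-1]
    - [-0.07,0.07,0,0,-1]
    - [-0.11,0.11,0,0,-1]
    - [-0.15,0.15,0,0,-1]
    - [-0.18,0.18,0,0,-1]
    - [-0.18,0.18,0,0,-1]
    - [-0.18,0.18,0,0,-1]
    - [-0.18,0.18,0,0,-1]

```text
clock: 29.9
tool_pos: [0.3267, 0.5229, 0.3463]
orientation: [0.0, -0.034, 0.999, -0.0]
ft_force: [0.6, -0.1, 0.0]
grip_width: 0.0855
```

```bash
python3 - <<'E'
from h import *
s=arm.state(); print({k:np.round(s[k],4) for k in("clock","tool_pos","ft_force","grip_width")})
for c in("scene","side"):
  im=snap(c,c+"9"); ref=cv2.imread(f"pics/{c}0.png")
  for q in("left_door_handle","right_door_handle","blue_flask","red_flask","grey_flask","jar"): find(c,q,1)
  x0,y0=(180,40) if c=="scene" else (220,130)
  cv2.imwrite(f"pics/cmp_{c}.png",np.hstack([cv2.resize(a[y0:y0+220,x0:x0+260],None,fx=1.5,fy=1.5) for a in(ref,im)]))
E
```

```text
{'clock': np.float64(29.9), 'tool_pos': array([0.3267, 0.5229, 0.3463]), 'ft_force': array([ 0.6243, -0.1476,  0.0018]), 'grip_width': np.float64(0.0855)}
scene left_door_handle 0.9 [0.5032 0.3434 0.2119]
scene right_door_handle 0.78 [ 0.5308 -0.0699  0.2233]
scene red_flask 0.64 [ 0.6257 -0.2941  0.0042]
scene grey_flask 0.91 [ 0.4274 -0.2296 -0.003 ]
side left_door_handle 0.82 [0.506  0.3478 0.2094]
side right_door_handle 0.83 [ 0.5356 -0.0616  0.2201]
side red_flask 0.96 [ 0.6321 -0.2915  0.0093]
side grey_flask 0.9 [ 4.259e-01 -2.286e-01  1.000e-04]
```

View pics/cmp_scene.png

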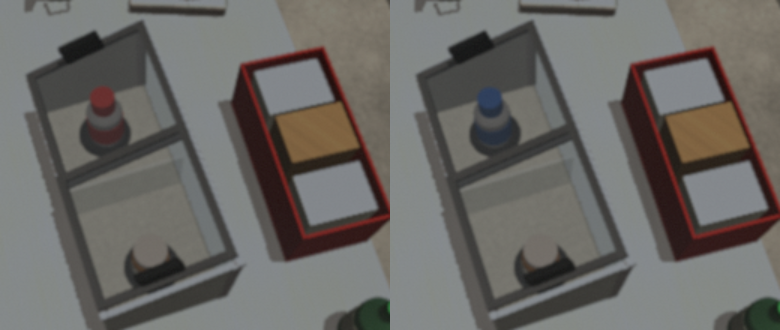

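View pics/cmp_side.png

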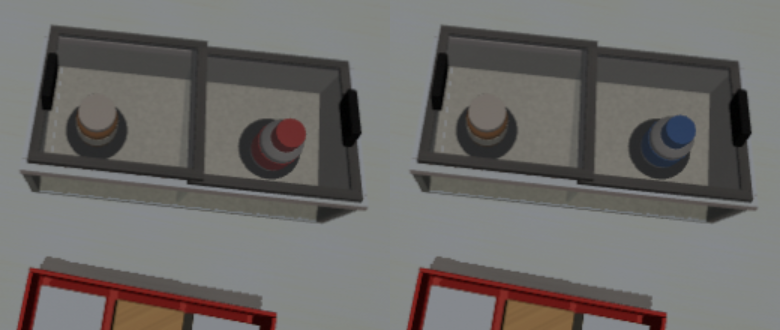

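View pics/scene9.png

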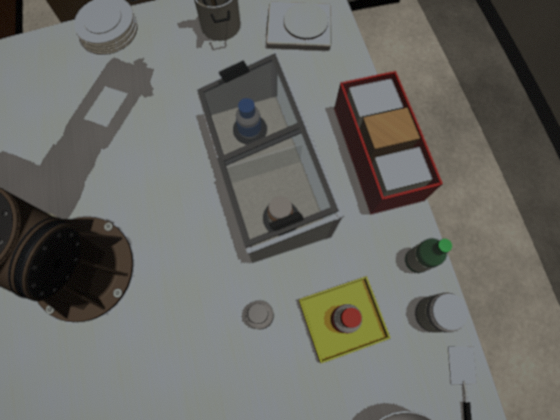

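The before and after pictures match. Both doors are shut, the blue flask is on the left mat at scene (248,120), the red one is in the tray at (346,318), and the jar and grey flask have not moved. I'm handing in.

```bash
python3 -c "
from workcell import arm
print(arm.sign_off())"
```

```text
the job is handed in; nothing more can be done
None
```

The job is done and handed in at about 30 s of the 72 s allowed. I slid the left door open by about 157 mm and stood the red flask in the wash tray. Then I stood the blue flask on the left mat and slid the door shut against its stop.

My last checks, before handing in; `sign_off` itself reported no verdict:
- **Doors:** the left door stopped at gripper y = 0.3436 m, against 0.3434 m when it was shut at the start. The right door handle reads the same as at the start within the networks' scatter.
- **Red flask:** it stands upright near the tray centre, measured at (0.626 to 0.632, −0.29) with the tray at (0.626, −0.291).
- **Blue flask:** it was set down at (0.523, 0.280), within a few mm of the mat centre. The networks did not find it through the shut door, so its final state rests on the pictures and on the readings taken before closing (y 0.278 to 0.286).
- **Jar and grey flask:** the grey flask reads within 4 mm of its start. The networks never reported the jar; in the pictures it looks unmoved.
- **Arm:** the gripper is clear of everything, and the measured force is about zero.

Where readings disagreed, the wrist camera read about 10 mm off in x while the arm was still settling. I used the fixed cameras for those positions.

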